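# Clamp the cable stop on the slotted rail

### The job

Clamp the blue cable stop to the slotted rail where it stands, without shoving it along: take the T-bolt by its wing nut out of the grey rack, lower its head into the rail's slot in front of the stop's fork and slide it along until the stem is home in the fork. Then turn the wing nut clockwise, so that first the head turns square across the slot and then the nut tightens, to finger-tight: about an eighth of a turn past the point where its play is gone (some 24 N of clamping force), and no further. Leave the tin, the loupe and the pen box alone, and let go at the end.

Things in the scene. Friction and masses are not known exactly. Their poses are not given: they have to be found in the camera images.
- rail: Fixed aluminium slotted rail, 340 mm long, 68 wide, 25 high, lying on the bench. Origin: centre of its underside; x along the slot, y across, z up. The stop sits on its +x half; the -x half is free for putting the bolt in.
- slot_mouth (a point): Middle of the rail's slot at its top face; axes as the rail's. T-slot open at the top and both ends: mouth 18 mm wide (3 mm chamfers at the top edges), lips 10 mm thick (rail z = 15 to 25 mm), below them a channel 28.4 mm wide and 11 mm high, its floor at rail z = 4 mm.
- stop: Loose blue cable stop, 0.4 to 0.65 kg, a saddle on the rail with 1 mm play to each side; slides if pushed with a few N. Origin on the rail's top face at the seat of its fork; x along the rail, away from the fork's opening. Plate 82 mm wide, 8 mm thick, x = -25 to 107 mm; upright plate 58 mm high at x = 99 to 107 mm. Fork: slot 17 mm wide, open at x = -25 mm, ending at x = 6 mm.
- fork_seat (a point): Point on the top face of the stop's plate (33 mm above the bench) where the axis of the bolt's 12 mm stem lies when the stem touches the fork's end; axes as the stop's.
- bolt_head (a point): Centre of the loose T-bolt's head, 4.75 mm above its underside, on the stem's axis; x = its long direction, z up. Head 26.6 x 16 x 9.5 mm, the same after half a turn; two opposite corners are cut, so in the slot it turns clockwise from lengthwise to crosswise (about 97 degrees) until the channel walls stop it. On the channel floor it has 1.5 mm play up to the lips.
- stem_top (a point): Centre of the top of the bolt's 12 mm stem, 77 mm above the head's underside; a red bar there is parallel to the head's long direction. Just above the head, up to 19 mm from its underside, is a 15 mm neck. Bolt with nut: 0.3 kg. It starts upright with its head in the rack's pocket.
- nut_grip (a point): Centre of the black wing of the wing nut, about 59.5 mm above the head's underside at the start. Wing: bar 44 mm long (x), 14 thick (y, grip across it), 24 high, first parallel to the head. Clockwise moves the nut down 2 mm per radian. The thread is stiff (0.1 N m): a free bolt turns along with the nut; once the head is stopped crosswise the nut turns alone, and stays where left.
- wing_top (a point): Centre of the wing's top. Below the wing a slim neck, then a sprung pressing foot, a 32 mm disc (15 N/mm), its underside 40 mm below this point, give or take 2 mm from bolt to bolt: snug can only be felt, 1 to 3 rad after square. Until then bolt and nut can be lifted and lowered by the play left (at most 1.5 mm); hanging they weigh 3 N. Past snug: about 27 N more clamping per radian.
- rack: Fixed grey plastic rack block, 70 x 60 x 20 mm, origin at the centre of its underside, with a pocket 29 x 19 mm (long along its x), 14 mm deep, in which the head of the bolt stands, long side along the pocket.
- loupe: Bystander: loose black magnifying loupe, 44 mm diameter, 45 mm high, origin at the centre of its underside. Leave it alone.
- tin: Bystander: loose blue tin, 45 x 60 x 30 mm, origin at the centre of its underside. Leave it alone.
- pens: Bystander: loose clear box with pens, 50 x 50 mm, 109 mm high with the pens, origin at the centre of its underside. Leave it alone.
There are look-alikes about, which are no part of the job. Several things have the shape of the stop; the one meant has the colours described above.

How it is judged:
On the way, in this order (a step that is already met when the one before it is completed fails the run):
1. the bolt's head is down in the slot, below the lips (z of bolt_head in the frame of rail below 0.0125 m and y of bolt_head in the frame of rail between -0.004 and 0.004 m), for 0.1 s.
2. the stem stands home in the stop's fork and the head is turned square across the slot (horizontal distance between bolt_head and fork_seat below 0.006 m and z of bolt_head in the frame of rail below 0.0125 m and angle between the x axis of bolt_head and the y axis of rail, either way round below 0.3 rad), for 0.1 s.
At the end, for the whole second after the job is handed in: The bolt is clamped with 14 to 34 N between its head and the rail, its head square across the slot (within 0.3 rad), its stem within 6 mm of the fork's end, the stop within 8 mm of where it stood, everything at rest and let go (horizontal distance between bolt_head and fork_seat below 0.006 m and angle between the x axis of bolt_head and the y axis of rail, either way round below 0.3 rad and distance of stop from where it was at the start of the episode below 0.008 m and linear speed of bolt below 0.01 m/s and contact force between bolt and rail between 14 and 34 N); the robot touches nothing.
It fails at once if the bolt is jammed or clamped against the rail with more than 60 N (contact force between bolt and rail above 60 N).
It fails at once if the loupe, the tin or the pen box is pushed away by more than 20 mm (distance of any of loupe, tin, pens from where it was at the start of the episode above 0.02 m).
It also fails if it takes over 72 s, if anything falls off the work surface, if the arm or the gripper's body presses on something with over 40 N, if the wrist force passes 120 N, or if a joint passes its speed limit or range.

### The arm

A 7-joint arm with a two-finger parallel gripper is mounted at the origin on the work surface. World frame = base frame: x ahead of the robot, y to its left, z up, the work surface at z = 0. Lengths are in m, angles in rad, forces in N, time in s.
With the tool pointing down it reaches from about 0.4 to 0.925 m from the base axis. Payload 4.1 kg.
Tool frame: the origin (TCP) lies on the front face of the gripper's body, between the roots of the fingers; the fingertips stand 73 mm ahead of it and the grasp point (between the pads) lies 54 mm ahead of it; z points along the fingers, x is the direction in which the jaws open and shut, and the axes are right-handed (so a half turn about z gives the same grasp; the last joint's range is limited). The gripper opens to 85 mm and grips with 20 to 120 N. Pads are 22 mm wide; open, the fingers measure 114 mm over their backs; the gripper's body (76 mm by 85 mm) begins 54 mm behind the grasp point. The pads swing forward as they close: fully open they stand 13 mm farther back than shut.
Start: joints at [1.123, 0.398, 0.045, 1.537, -0.019, 1.207, -0.051], TCP at [0.222, -0.611, 0.304] pointing down, gripper open.
Joint ranges: [-2.82, 2.82], [-0.49, 2.23], [-1.37, 1.46], [0, 2.46], [-1.36, 4.5], [0.23, 2], [-2.94, 2.94]. Speed limits (rad/s): [2.57, 2.57, 3.14, 3.14, 3.14, 3.14, 3.14].

### API

Orientations are given as [roll, pitch, yaw] about the fixed x, y, z axes, in that order (R = Rz(yaw) Ry(pitch) Rx(roll)).
In Python, from workcell import bot gives the robot as it stands.
- The arm moves only by the shell command python3 -m inch 'ROWS' [FORCE]. ROWS is JSON, a list that holds one entry, the list of rows, each a list of 7 numbers: the turn, a rotation vector about the tool's x, y, z in degrees, then the shift along the tool's x, y, z in mm, then the closure, from -1 (fully open) to 1 (shut), so that 0 is half open. In form: [[[ax, ay, az, dx, dy, dz, gripper], ...]]. A call has 1 to 20 rows; each row is the pose to reach, as a shift and turn from the pose commanded when the call began, along the tool's axes at that moment; what a row does not reach only later rows make up. A row lasts 1/8 s, in which the tool goes at most 62.5 mm and 10.7 degrees, less where a joint would pass 70% of its speed; a pose out of reach is approached as far as the arm can. A call with a gripper value outside its range is refused whole. The fingers move at their own pace and stop on an object; FORCE is the grip in N (left out, the last holds). Time passes only in rows, so rows that repeat a pose let the fingers close. It gives the time, the measured TCP pose, the force and the opening at its end, in the units of the state.
- bot.get_state(): the state, without advancing time (a new reading comes with each control period).
- bot.capture(name): name is "scene" or "side" or "wrist"; returns a dict with "frame" (384x512x3 uint8, red, green, blue), "depth" (384x512 float32, m along the optical axis (not along the pixel's ray), 0 where there is no reading), "fx", "fy", "cx", "cy" (pixels), "D" ([k1, k2, p1, p2, k3] as OpenCV has them; the pictures are not rectified), "cam_to_world" (4x4, takes a point from camera to world coordinates); the wrist camera has in their place "tool_from_camera" (4x4, takes a point from camera to tool coordinates, whose origin is the TCP and whose axes are the tool frame's). Camera axes: x right, y down, z forward; pixel columns grow to the right and rows downward; lengths in m; the calibration is good to about 2 mm. A picture is of the moment at which its call begins: read the wrist's pose just before it.
- bot.job_done(): hands the job in, once; it reports no verdict.
The state is a dict: "time_s": time; "joint_pos": joint angles; "joint_velocities": joint speeds; "joint_torque": joint torques, N m; "eef_pos": TCP position; "orientation": TCP orientation; "ft_force": force on the tool from outside, world axes, zero at the start; "wrist_torque": the same for the moment, N m; "opening": opening from 0.0 (shut) to 1.0 (fully open).
Only numpy, scipy, OpenCV 4.12 (cv2) and the standard library are available. Lean on these libraries where they do the work, as an engineer would, in place of code of your own. Each camera call takes 0.05 s, during which the arm holds its last target.

## Working session

There is one attempt and no reset: what is moved stays moved. The work goes in short steps, Python scripts to look and compute and a shell command to move; the robot and the scene stay as the last step left them, time stands still between calls to the robot, and variables do not carry over. Pictures are saved under pics/ and viewed, and the job is handed in when it is done.

```bash
mkdir -p pics; ls; python3 - <<'E'
from workcell import bot
import cv2,numpy as np,pickle
print(bot.get_state())
for n in ["scene","side","wrist"]:
    c=bot.capture(n); pickle.dump(c,open(f"pics/{n}0.pkl","wb"))
    cv2.imwrite(f"pics/{n}0.png",c["frame"][:,:,::-1])
    print(n,c["fx"],c["fy"],c["cx"],c["cy"],c["D"],c.get("cam_to_world",c.get("tool_from_camera")))
E
```

```text
pics
{'time_s': 0.0, 'joint_pos': array([ 1.12299497,  0.39918249,  0.04504139,  1.53788151, -0.01871753,
        1.20688663, -0.0506804 ]), 'joint_velocities': array([-5.83249028e-04,  4.95403282e-04, -9.70204974e-04,  6.75385935e-04,
        2.05233898e-05, -4.16527460e-04,  3.46698407e-04]), 'joint_torque': array([-2.67689993e-04, -4.75135624e+01,  1.36454187e+00, -2.54218215e+01,
        1.15583424e-02,  9.27228393e-03, -3.29696462e-06]), 'eef_pos': array([ 0.22201319, -0.61038677,  0.30286894]), 'orientation': array([ 3.14147231e+00,  1.93244288e-03, -1.22187662e+00]), 'ft_force': array([-0.7929771 ,  0.17118255,  0.29176834]), 'wrist_torque': array([-0.00102157, -0.02080057, -0.01148286]), 'opening': 1.0044490782874098}
scene 364.6563220013168 364.6563220013168 254.32207891441448 195.29716257043881 [-0.0912271  0.         0.         0.         0.       ] [[ 0.20244553  0.72088168 -0.66283136  1.3126547 ]
 [ 0.97929186 -0.14777772  0.13838061 -0.06026111]
 [ 0.00180434 -0.6771199  -0.7358705   0.86162324]
 [ 0.          0.          0.          1.        ]]
side 417.77250487409117 417.77250487409117 254.30693129302927 196.28395739669958 [-0.10011734  0.          0.          0.          0.        ] [[ 0.98486717 -0.10782457  0.1356854   0.48483908]
 [-0.17329794 -0.62225711  0.76338975 -0.69686196]
 [ 0.00211903 -0.7753515  -0.63152637  0.69614243]
 [ 0.          0.          0.          1.        ]]
wrist 290.8128704560552 290.8128704560552 257.4633575159493 191.90349265739871 [-0.04896802  0.          0.          0.          0.        ] [[ 9.99999952e-01  2.24404957e-04  2.15345380e-04  1.65490595e-04]
 [-2.73403437e-04  9.64329170e-01  2.64705831e-01 -6.73078919e-02]
 [-1.48262531e-04 -2.64705877e-01  9.64329185e-01 -6.98103299e-02]
 [ 0.00000000e+00  0.00000000e+00  0.00000000e+00  1.00000000e+00]]
```

View pics/scene0.png

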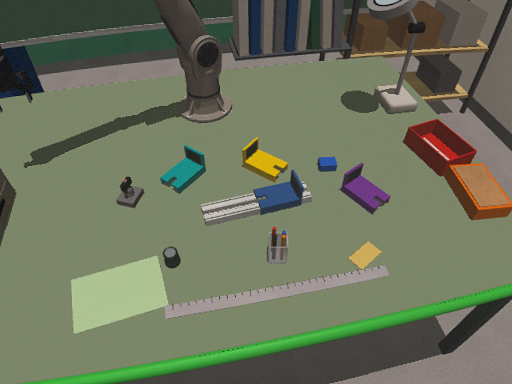

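View pics/side0.png

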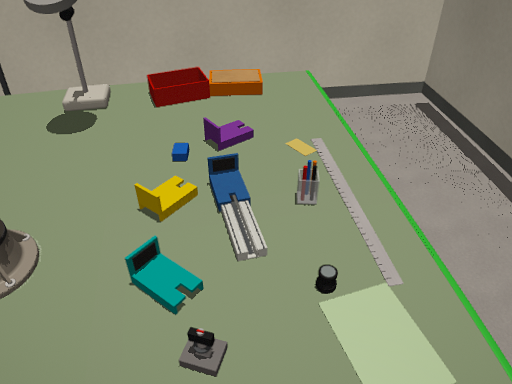

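View pics/wrist0.png

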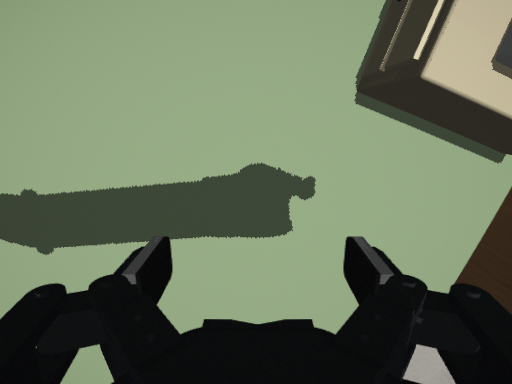

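The stop candidates in the scene view are teal (185,168), yellow (265,160), purple (366,187) and blue (279,196). Only the blue one matches the description, and it sits on the rail. The rack with the bolt is at scene (130,192) and side (203,348). I'll check these in enlarged crops.

```bash
cat > h.py <<'E'
import cv2,numpy as np,pickle
from scipy.spatial.transform import Rotation as R
def load(n): return pickle.load(open(f"pics/{n}.pkl","rb"))
def K(c): return np.array([[c["fx"],0,c["cx"]],[0,c["fy"],c["cy"]],[0,0,1.]])
def T(c):
    return c["cam_to_world"] if "cam_to_world" in c else c["_T"]
def px(c,u,v,z):
    p=cv2.undistortPoints(np.array([[[u,v]]],float),K(c),np.array(c["D"]))[0,0]
    M=np.array(T(c)); d=M[:3,:3]@[p[0],p[1],1]; o=M[:3,3]
    return o+d*(z-o[2])/d[2]
def proj(c,P):
    M=np.linalg.inv(np.array(T(c))); P=np.atleast_2d(P)
    return cv2.projectPoints(P@M[:3,:3].T+M[:3,3],np.zeros(3),np.zeros(3),K(c),np.array(c["D"]))[0][:,0]
def cloud(c):
    d=c["depth"]; v,u=np.mgrid[:384,:512]
    p=cv2.undistortPoints(np.stack([u,v],-1).reshape(-1,1,2).astype(float),K(c),np.array(c["D"]))[:,0]
    P=np.c_[p,np.ones(len(p))]*d.reshape(-1,1); M=np.array(T(c))
    return (P@M[:3,:3].T+M[:3,3]).reshape(384,512,3)
def snap(name,out):
    from workcell import bot
    s=bot.get_state(); c=bot.capture(name)
    if name=="wrist":
        W=np.eye(4); W[:3,:3]=R.from_euler("xyz",s["orientation"]).as_matrix(); W[:3,3]=s["eef_pos"]
        c["_T"]=W@c["tool_from_camera"]
    pickle.dump(c,open(f"pics/{out}.pkl","wb")); cv2.imwrite(f"pics/{out}.png",c["frame"][:,:,::-1]); return c
def crop(c,out,x0,y0,w,h,s):
    cv2.imwrite(f"pics/{out}.png",cv2.resize(c["frame"][y0:y0+h,x0:x0+w,::-1],None,fx=s,fy=s,interpolation=cv2.INTER_CUBIC))
E
python3 - <<'E'
from h import *
c=load("scene0"); crop(c,"c1",190,160,130,70,6); crop(c,"c2",105,165,60,50,10)
c=load("side0"); crop(c,"c3",190,145,95,120,5); crop(c,"c4",170,315,70,65,9)
E
```

```text
(no output)
```

View pics/c1.png

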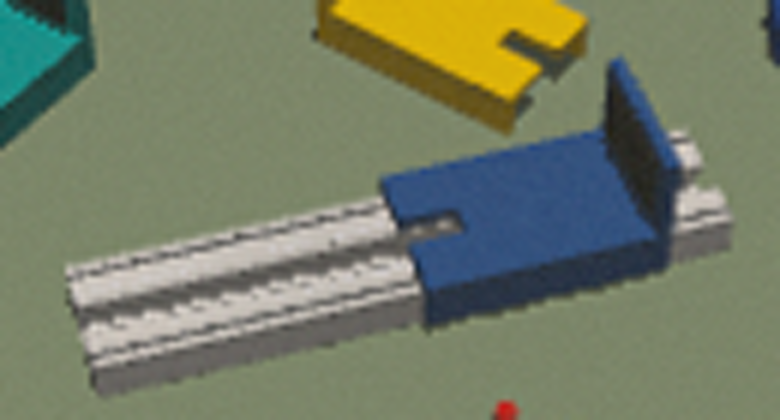

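View pics/c2.png

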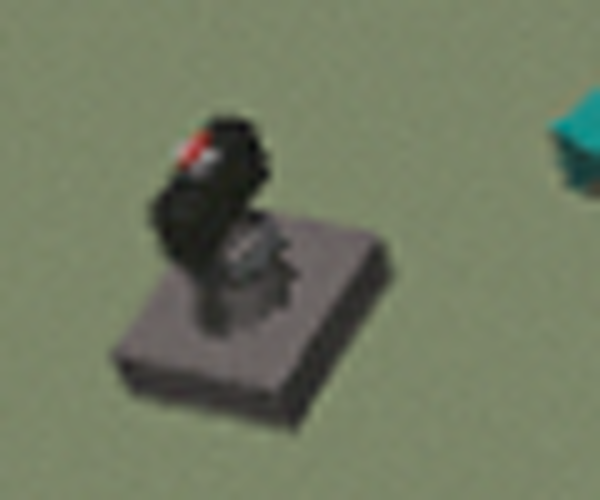

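View pics/c3.png

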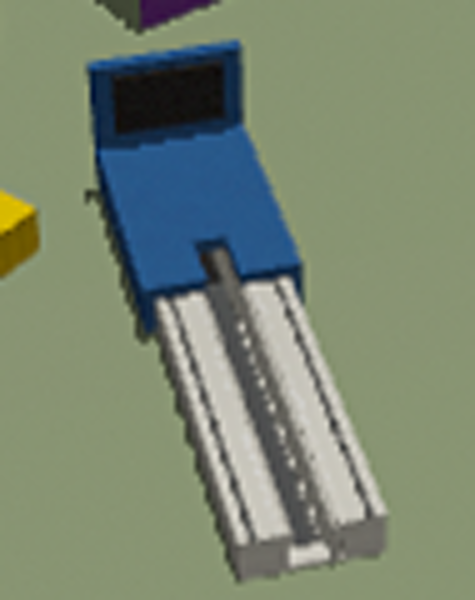

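View pics/c4.png

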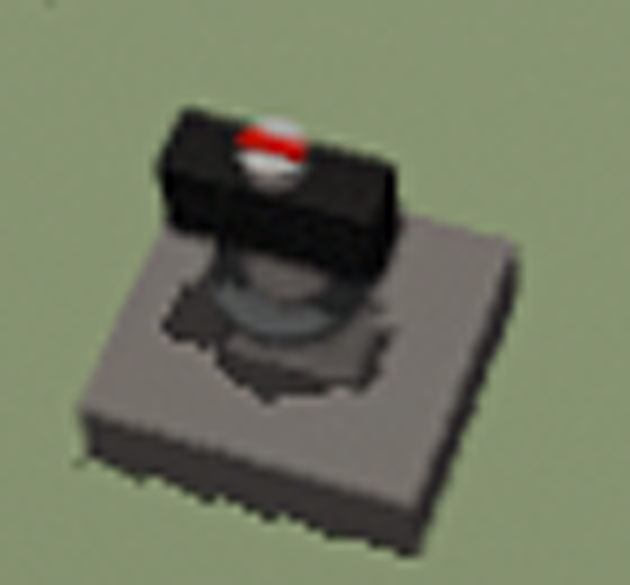

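The crops confirm the blue stop, standing on the rail with its fork opening toward the free half. They also show the bolt upright in the rack. Next I turn the read-off pixels into positions.

```bash
python3 - <<'E'
from h import *
np.set_printoptions(precision=4,suppress=True)
S=load("scene0");D=load("side0")
def f(c,x0,y0,s,X,Y,z): return px(c,x0+(X+.5)/s-.5,y0+(Y+.5)/s-.5,z)
s1=lambda X,Y,z:f(S,190,160,6,X,Y,z); s2=lambda X,Y,z:f(S,105,165,10,X,Y,z)
d3=lambda X,Y,z:f(D,190,145,5,X,Y,z); d4=lambda X,Y,z:f(D,170,315,9,X,Y,z)
print("stem",s2(197,150,.083),d4(272,155,.083))
print("rack scene",s2(115,355,.02),s2(280,390,.02),s2(388,245,.02))
print("rack side",d4(80,410,.02),d4(415,505,.02),d4(515,240,.02))
print("rail scene -x corners",s1(68,268,.025),s1(95,360,.025),"far",s1(728,215,.025))
print("rail side",d3(240,545,.025),d3(385,515,.025))
print("plate scene",s1(383,182,.033),s1(425,290,.033),"fork",s1(460,220,.033))
print("plate side",d3(148,293,.033),d3(300,265,.033),"fork",d3(212,245,.033))
# depth segmentation
for n,c in(("S",S),("D",D)):
    P=cloud(c); hsv=cv2.cvtColor(c["frame"],cv2.COLOR_RGB2HSV)
    m=(np.abs(P[...,2]-.025)<.004)&(hsv[...,1]<40)&(P[...,0]>.2)&(P[...,0]<.9)
    q=P[m][:,:2]; 
    print(n,len(q),q.min(0),q.max(0))
    m=(np.abs(P[...,2]-.033)<.003)&(hsv[...,0]>100)&(hsv[...,0]<125)&(hsv[...,1]>100)
    m&=np.linalg.norm(P[...,:2]-s1(450,220,.033)[:2],axis=-1)<.15
    r=cv2.minAreaRect(P[m][:,:2].astype(np.float32)*1000); print("plate",m.sum(),r)
E
```

```text
stem [ 0.4674 -0.2902  0.083 ] [ 0.4642 -0.2944  0.083 ]
rack scene [ 0.4873 -0.3312  0.02  ] [ 0.5128 -0.279   0.02  ] [ 0.4563 -0.2457  0.02  ]
rack side [ 0.4204 -0.3045  0.02  ] [ 0.4827 -0.3348  0.02  ] [ 0.5088 -0.2809  0.02  ]
rail scene -x corners [ 0.5627 -0.0702  0.025 ] [ 0.6253 -0.0636  0.025 ] far [0.5951 0.2702 0.025 ]
rail side [ 0.5588 -0.0743  0.025 ] [ 0.6247 -0.0674  0.025 ]
plate scene [0.5433 0.0974 0.033 ] [0.6202 0.103  0.033 ] fork [0.5776 0.1308 0.033 ]
plate side [0.5374 0.0929 0.033 ] [0.6148 0.1016 0.033 ] fork [0.5735 0.125  0.033 ]
S 859 [ 0.2001 -0.3217] [0.8013 0.8519]
plate 587 ((575.3761596679688, 162.76373291015625), (84.96638488769531, 124.84962463378906), 5.349717617034912)
D 1373 [ 0.2001 -0.3344] [0.7839 2.179 ]
plate 892 ((569.306396484375, 161.742431640625), (81.9666519165039, 132.4253692626953), 5.718430519104004)
```

```bash
cat >> h.py <<'E'
def go(xyz,yaw_deg):
    from workcell import bot
    s=bot.get_state(); Rc=R.from_euler("xyz",s["orientation"]); Rt=R.from_euler("xyz",[np.pi,0,np.radians(yaw_deg)])
    print("yaw now",np.degrees(s["orientation"][2]),"turn",np.round((Rc.inv()*Rt).as_rotvec(degrees=True),2),"shift mm",np.round(Rc.inv().apply(np.array(xyz)-s["eef_pos"])*1000,1))
E
python3 -c "
from h import *
go([.466,-.292,.28],-117)"
```

```text
yaw now -70.0069961140163 turn [4.000e-02 8.000e-02 4.699e+01] shift mm [-215.9 -338.1   23.4]
```

```bash
python3 -m inch '[[[0,0,10,-43,-68,5,-1],[0,0,20,-86,-135,10,-1],[0,0,30,-130,-203,14,-1],[0,0,40,-173,-270,19,-1],[0,0,47,-216,-338,23,-1],[0,0,47,-216,-338,23,-1],[0,0,47,-216,-338,23,-1],[0,0,47,-216,-338,23,-1],[0,0,47,-216,-338,23,-1],[0,0,47,-216,-338,23,-1]]]' ; python3 -c "
from h import *
snap('wrist','w1')"
```

```text
time_s: 1.4
eef_pos: [0.4648, -0.2941, 0.2809]
orientation: [3.141, -0.001, -2.046]
ft_force: [-0.7, -0.3, -0.4]
opening: 0.999
```

View pics/w1.png

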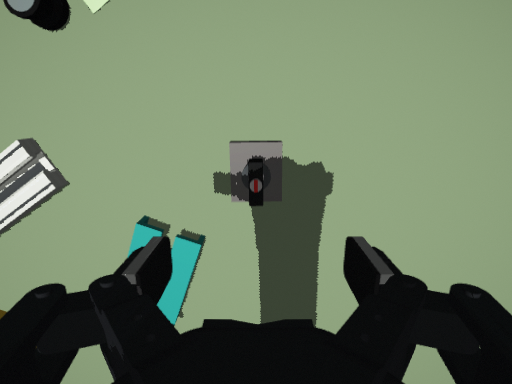

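The rack shows at (256,170), with the wing vertical in the picture at (256,183), so the jaws already lie across it. I'll zoom in.

```bash
python3 -c "
from h import *
crop(load('w1'),'c5',220,130,75,85,7)"
```

```text
(no output)
```

View pics/c5.png

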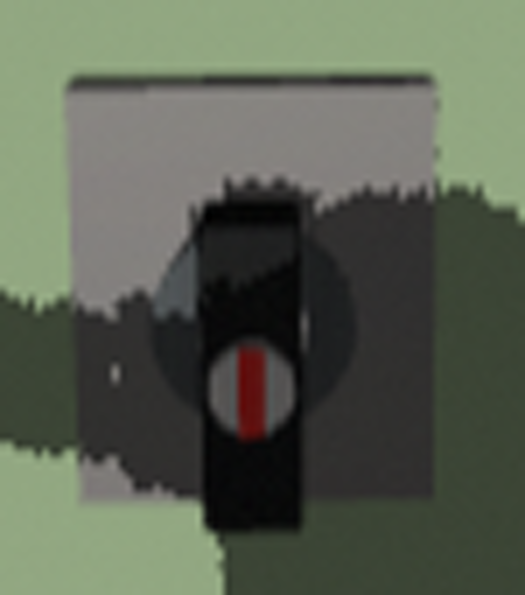

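```bash
python3 -c "
from h import *
c=load('w1')
f=lambda X,Y,z: px(c,220+(X+.5)/7-.5,130+(Y+.5)/7-.5,z)
print('stem',f(252,388,.083))
for p in [(68,90),(434,85),(433,498),(80,500)]: print(f(*p,.02))
a,b=f(251,215,.0775),f(253,528,.0775); print((a+b)/2, np.degrees(np.arctan2(*(b-a)[1::-1])),np.linalg.norm(a-b))
go([*f(252,388,.083)[:2],.1195],-117.4)
"
```

```text
stem [ 0.46614996 -0.29284185  0.083     ]
[ 0.50991955 -0.28165231  0.02      ]
[ 0.48367071 -0.33448746  0.02      ]
[ 0.42118061 -0.3038763   0.02      ]
[ 0.44828841 -0.25034985  0.02      ]
[ 0.46662306 -0.29305506  0.0775    ] 153.07436506807005 0.044430341831753206
yaw now -117.19051655803808 turn [ 0.   -0.04  0.21] shift mm [ -1.7  -0.6 161.4]
```

```bash
python3 -m inch '[[[0,0,0,-1.7,-0.6,50,-0.6],[0,0,0,-1.7,-0.6,100,-0.4],[0,0,0,-1.7,-0.6,130,-0.4],[0,0,0,-1.7,-0.6,150,-0.4],[0,0,0,-1.7,-0.6,159,-0.4],[0,0,0,-1.7,-0.6,159,-0.4],[0,0,0,-1.7,-0.6,159,-0.4],[0,0,0,-1.7,-0.6,159,-0.4]]]' 60; python3 -c "
from h import *
crop(snap('wrist','w2'),'c6',140,200,240,160,3)
crop(snap('side','s2'),'c7',150,270,110,100,6)"
```

```text
time_s: 2.45
eef_pos: [0.4678, -0.2915, 0.1229]
orientation: [-3.14, -0.0, -2.042]
ft_force: [-0.2, 0.2, -0.5]
opening: 0.7
```

View pics/c6.png

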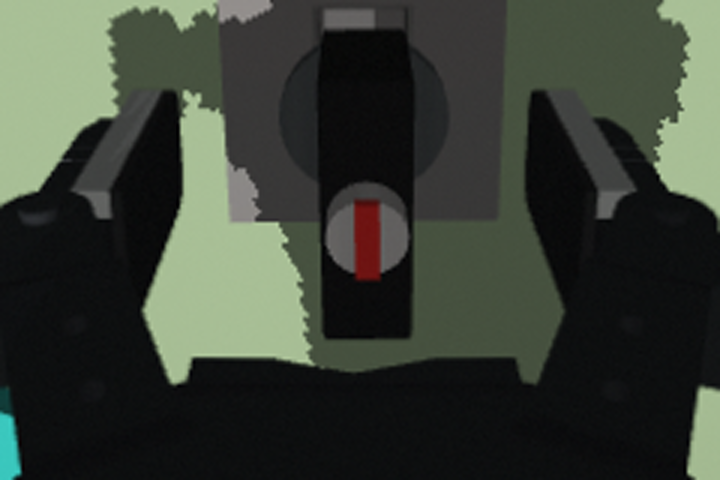

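View pics/c7.png

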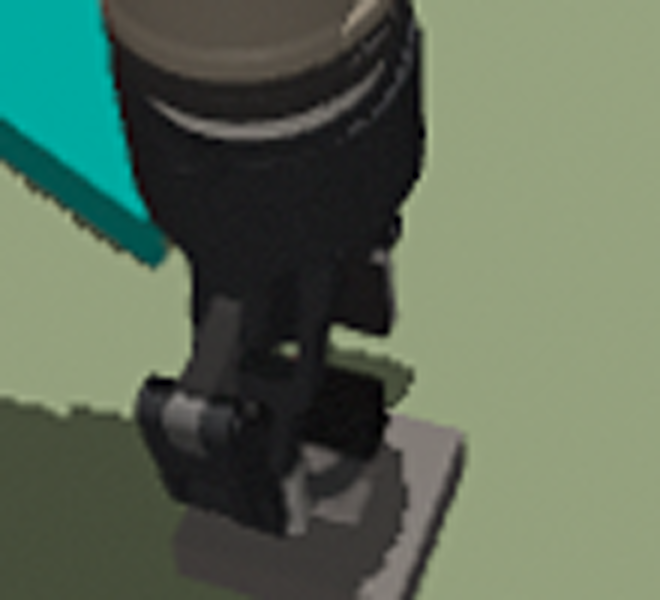

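```bash
python3 -c "
from h import *
c=load('w2')
p=px(c,140+(367.5)/3-.5,200+(234.5)/3-.5,.083); print(p)
go([*p[:2],.122],-116.9)
"
```

```text
[ 0.46632813 -0.29278631  0.083     ]
yaw now -117.00928666538563 turn [-0.08 -0.01 -0.11] shift mm [1.9 0.5 0.6]
```

```bash
python3 -m inch '[[[0,0,0,1.9,0.5,0.5,-0.4],[0,0,0,1.9,0.5,0.5,-0.4],[0,0,0,1.9,0.5,0.5,0.3],[0,0,0,1.9,0.5,0.5,0.6],[0,0,0,1.9,0.5,0.5,1],[0,0,0,1.9,0.5,0.5,1],[0,0,0,1.9,0.5,0.5,1],[0,0,0,1.9,0.5,0.5,1],[0,0,0,1.9,0.5,0.5,1]]]' 60; python3 -c "
from h import *
crop(snap('wrist','w3'),'c8',140,200,240,160,3)"
```

```text
time_s: 3.68
eef_pos: [0.466, -0.2927, 0.1215]
orientation: [-3.141, -0.0, -2.042]
ft_force: [-1.3, 0.6, 1.9]
opening: 0.152
```

View pics/c8.png

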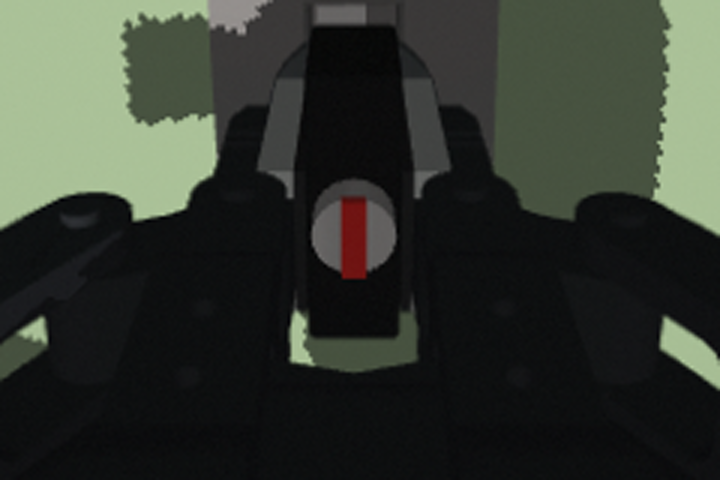

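```bash
python3 -m inch '[[[0,0,0,0,0,-15,1],[0,0,0,0,0,-40,1],[0,0,0,0,0,-80,1],[0,0,0,0,0,-120,1],[0,0,0,0,0,-160,1],[0,0,0,0,0,-160,1],[0,0,0,0,0,-160,1]]]'; python3 -c "
from h import *
crop(snap('side','s3'),'c9',130,200,150,150,5)
go([.581,.05,.28],5.8)"
```

```text
time_s: 4.6
eef_pos: [0.4651, -0.292, 0.2802]
orientation: [3.139, -0.0, -2.042]
ft_force: [0.8, -0.1, -3.2]
opening: 0.154
yaw now -117.005165215428 turn [   0.13    0.24 -122.8 ] shift mm [-3.574e+02  5.180e+01 -2.000e-01]
```

View pics/c9.png

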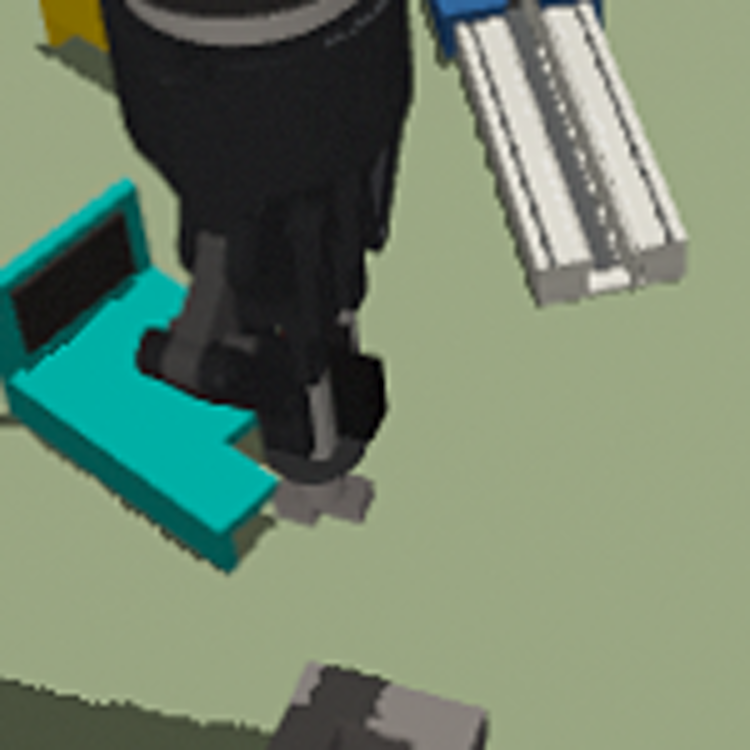

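The bolt is out of the rack and hanging in the gripper, with its head at crop (320,497) and Fz −3.2. I'll carry it over the free half of the rail.

```bash
python3 -m inch '[[[0,0,-10,-30,4,0,1],[0,0,-20,-60,9,0,1],[0,0,-30,-90,13,0,1],[0,0,-41,-120,17,0,1],[0,0,-51,-149,22,0,1],[0,0,-61,-179,26,0,1],[0,0,-71,-209,30,0,1],[0,0,-82,-239,35,0,1],[0,0,-92,-269,39,0,1],[0,0,-102,-299,43,0,1],[0,0,-112,-328,47,0,1],[0,0,-122.8,-357.4,51.8,0,1],[0,0,-122.8,-357.4,51.8,0,1],[0,0,-122.8,-357.4,51.8,0,1],[0,0,-122.8,-357.4,51.8,0,1]]]'; python3 -c "
from h import *
snap('wrist','w4');snap('side','s4');snap('scene','sc4')"
```

```text
time_s: 6.52
eef_pos: [0.5817, 0.0479, 0.2805]
orientation: [3.141, 0.002, 0.099]
ft_force: [0.5, -0.3, -1.6]
opening: 0.148
```

View pics/w4.png

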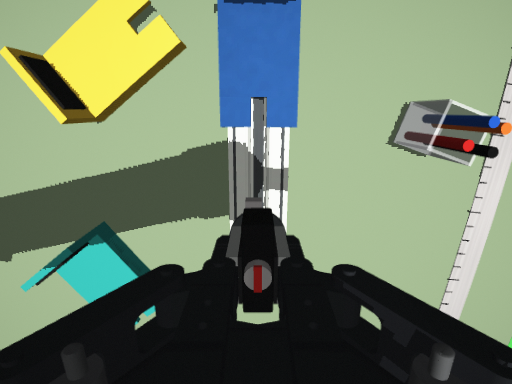

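View pics/s4.png

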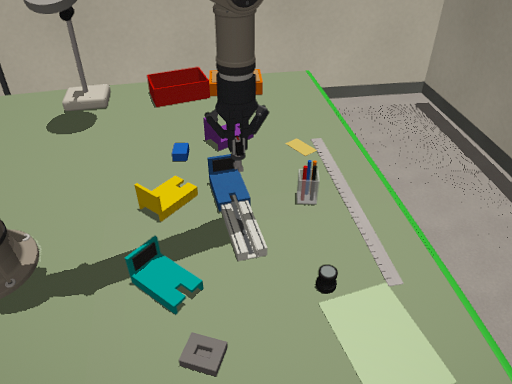

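```bash
python3 -c "
from h import *
crop(load('w4'),'c10',205,85,110,145,5)"
```

```text
(no output)
```

View pics/c10.png

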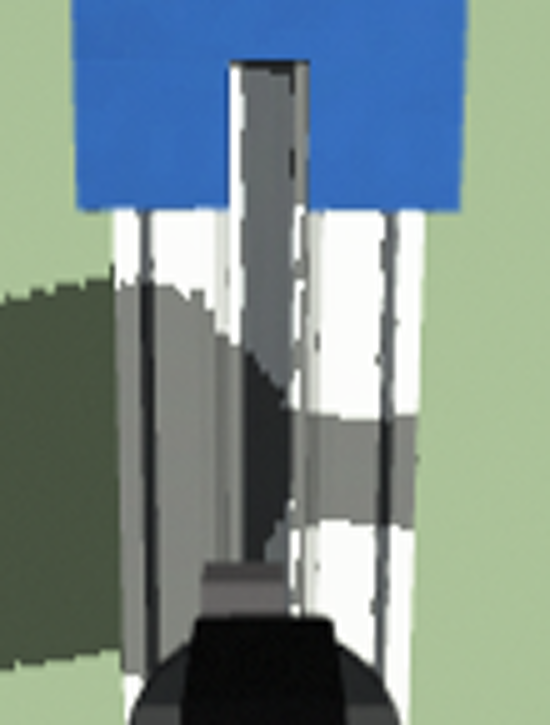

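```bash
python3 -c "
from h import *
np.set_printoptions(precision=4,suppress=True)
c=load('w4')
f=lambda X,Y,z: px(c,205+(X+.5)/5-.5,85+(Y+.5)/5-.5,z)
l,r=f(77,212,.033),f(461,212,.033); print('plate front',l,r,(l+r)/2,np.linalg.norm(l-r),np.degrees(np.arctan2(*(r-l)[1::-1])))
a,b=f(230,62,.033),f(309,62,.033); e=(a+b)/2; print('fork end',a,b,e,np.linalg.norm(a-b))
l1,r1,l2,r2=f(113,215,.025),f(424,215,.025),f(123.5,640,.025),f(412,640,.025)
m1,m2=(l1+r1)/2,(l2+r2)/2; print('rail mid',m1,m2,np.linalg.norm(l1-r1),np.linalg.norm(l2-r2))
d=m1-m2; print('rail yaw',np.degrees(np.arctan2(d[1],d[0])),'edges',[np.degrees(np.arctan2(*(p-q)[1::-1])) for p,q in((l1,l2),(r1,r2))])
s=px(c,257.5,276,.2805-.0385); print('stem top',s)
h1,h2=f(203,562,.1745),f(287,562,.1745); print('head end top', h1,h2,(h1+h2)/2)
h1,h2=f(200,615,.165),f(288,615,.165); print('head end bot?', h1,h2,(h1+h2)/2)
"
```

```text
plate front [0.5367 0.0951 0.033 ] [0.6185 0.1033 0.033 ] [0.5776 0.0992 0.033 ] 0.08212980117619398 5.670009532001185
fork end [0.5665 0.129  0.033 ] [0.5829 0.1306 0.033 ] [0.5747 0.1298 0.033 ] 0.01648452880614317
rail mid [0.5776 0.0981 0.025 ] [0.5872 0.     0.025 ] 0.06820844280629726 0.06833316067239995
rail yaw 95.60057506970193 edges [np.float64(95.5643455001499), np.float64(95.63681549885963)]
stem top [0.582  0.0482 0.242 ]
head end top [0.5728 0.0622 0.1745] [0.5833 0.0633 0.1745] [0.578  0.0627 0.1745]
head end bot? [0.5728 0.052  0.165 ] [0.5846 0.0531 0.165 ] [0.5787 0.0526 0.165 ]
```

```bash
python3 -m inch '[[[0,0,0,0.5,0,40,1],[0,0,0,0.5,0,80,1],[0,0,0,0.5,0,110,1],[0,0,0,0.5,0,128,1],[0,0,0,0.5,0,128,1],[0,0,0,0.5,0,128,1],[0,0,0,0.5,0,128,1]]]'; python3 -c "
from h import *
crop(snap('wrist','w5'),'c11',180,90,160,220,3)
crop(snap('side','s5'),'c12',190,145,95,120,5)"
```

```text
time_s: 7.55
eef_pos: [0.5836, 0.0496, 0.1549]
orientation: [3.141, -0.003, 0.101]
ft_force: [-0.7, 0.3, -3.1]
opening: 0.147
```

View pics/c11.png

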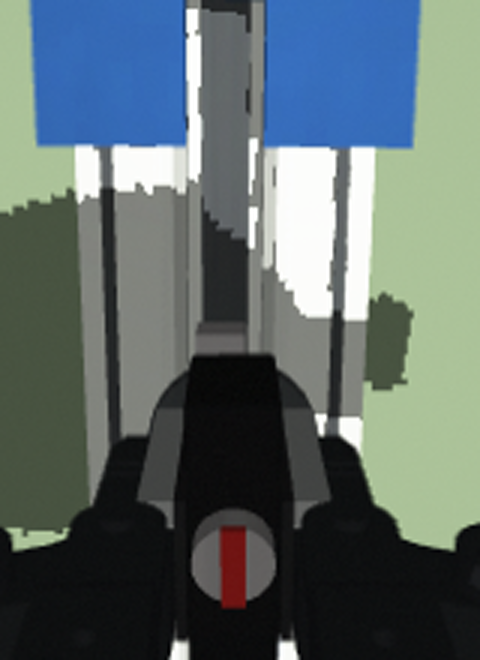

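View pics/c12.png

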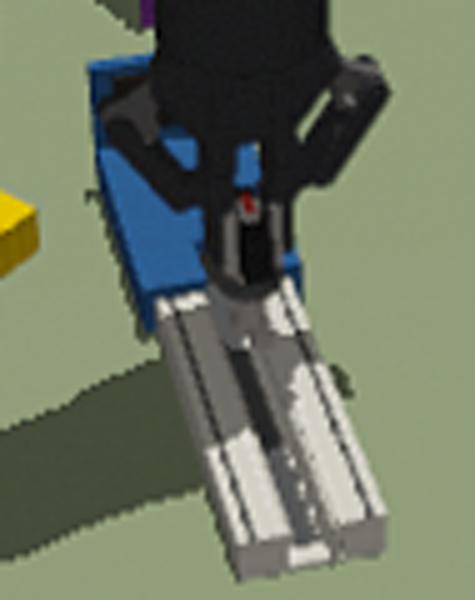

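```bash
python3 -c "
from h import *
np.set_printoptions(precision=4,suppress=True)
from workcell import bot
st=bot.get_state();print(st['eef_pos'],st['orientation'],st['ft_force'])
c=load('w5')
f=lambda X,Y,z: px(c,180+(X+.5)/3-.5,90+(Y+.5)/3-.5,z)
tz=st['eef_pos'][2]
l1,r1=f(75,150,.025),f(376,150,.025); m1=(l1+r1)/2
l2,r2=f(89,430,.025),f(362,430,.025); m2=(l2+r2)/2
print('rail',m1,m2,np.linalg.norm(l1-r1),np.linalg.norm(l2-r2))
s=f(233.5,557,tz-.0385); print('stem',s)
print('head left edge',f(196,323,tz-.106))
n=np.array([np.cos(np.radians(5.6)),np.sin(np.radians(5.6)),0])
print('stem off centre mm',1000*(s-m1)@n,1000*(s-m2)@n,'headleft',1000*(f(196,323,tz-.106)-m1)@n, 'tcp',1000*(st['eef_pos']-m1)@n)
"
```

```text
[0.5832 0.0495 0.1544] [ 3.1413 -0.0019  0.1009] [-0.6128  0.1912 -2.6858]
rail [0.5777 0.0981 0.025 ] [0.5845 0.03   0.025 ] 0.06827499244338343 0.06756495312493889
stem [0.5841 0.0501 0.1159]
head left edge [0.575  0.0637 0.0484]
stem off centre mm 1.6918713056554204 1.617034883770923 headleft -6.047022342843115 tcp 0.7497211564384809
```

```bash
python3 -m inch '[[[0,0,0,-1.7,0,0,1],[0,0,0,-1.7,0,3,1],[0,0,0,-1.7,0,8,1],[0,0,0,-1.7,0,11,1],[0,0,0,-1.7,0,14,1],[0,0,0,-1.7,0,16,1],[0,0,0,-1.7,0,16,1]]]'; python3 -c "
from h import *
from workcell import bot
st=bot.get_state();print(st['eef_pos'],st['orientation'],st['ft_force'],st['wrist_torque'])
crop(snap('wrist','w6'),'c13',180,90,160,220,3)"
```

```text
time_s: 8.52
eef_pos: [0.581, 0.0493, 0.1372]
orientation: [3.142, 0.0, 0.101]
ft_force: [0.4, -0.0, -2.2]
opening: 0.151
[0.58096178 0.04926394 0.13722787] [3.14155388e+00 1.32772141e-04 1.01070333e-01] [ 0.37921238 -0.00644236 -2.2257895 ] [-0.00204458  0.05121418  0.03235232]
```

View pics/c13.png

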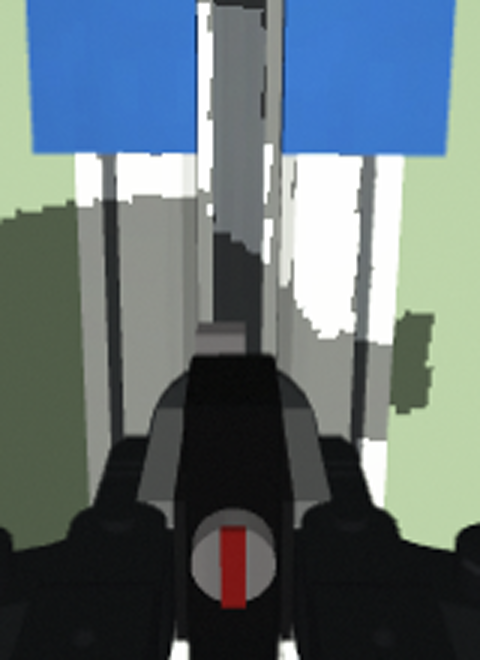

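```bash
cat > off.py <<'E'
from h import *
import sys
def off(n,rail1,rail2,stem,head):
    c=load(n); 
    f=lambda X,Y,z: px(c,180+(X+.5)/3-.5,90+(Y+.5)/3-.5,z)
    tz=c["_T"][:3,3]-c["_T"][:3,:3]@np.linalg.inv(c["tool_from_camera"])[:3,:3].T@np.zeros(3)
    W=c["_T"]@np.linalg.inv(c["tool_from_camera"]); tcp=W[:3,3]; tz=tcp[2]
    m=[(f(l,y,.025)+f(r,y,.025))/2 for l,r,y in(rail1,rail2)]
    n=np.array([np.cos(np.radians(5.6)),np.sin(np.radians(5.6)),0])
    s=f(*stem,tz-.0385);h=f(*head,tz-.106)
    print("tcp",tcp,"rail",m,"stem",s,"off mm stem",[1000*(s-q)@n for q in m],"head-left+8",[1000*(h-q)@n+8 for q in m],'tcp',1000*(tcp-m[0])@n)
E
python3 -c "
from off import *
off('w6',(75,404,158),(87,386,430),(233.5,557),(196,323))"
```

```text
tcp [0.58096178 0.04926394 0.13722787] rail [array([0.57767271, 0.0980365 , 0.025     ]), array([0.58326301, 0.03745875, 0.025     ])] stem [0.58129678 0.05000093 0.09872787] off mm stem [np.float64(-1.0806787984879163), np.float64(-0.7329390487365743)] head-left+8 [np.float64(-1.003858107378397), np.float64(-0.6561183576270544)] tcp -1.4859962306788053
```

```bash
python3 -m inch '[[[0,0,0,0.9,0,0,1],[0,0,0,0.9,0,2,1],[0,0,0,0.9,0,4,1],[0,0,0,0.9,0,6,1],[0,0,0,0.9,0,8,1],[0,0,0,0.9,0,8,1]]]'; python3 -c "
from h import *
from workcell import bot
st=bot.get_state();print(st['eef_pos'],st['orientation'],st['ft_force'],st['wrist_torque'])"
```

```text
time_s: 9.32
eef_pos: [0.5817, 0.0493, 0.1291]
orientation: [3.141, 0.0, 0.101]
ft_force: [1.2, -0.1, -2.0]
opening: 0.15
[0.5816983  0.04928747 0.1291348 ] [3.14149613e+00 4.91452703e-04 1.01005623e-01] [ 1.16266993 -0.07311738 -2.00492458] [ 0.00128445  0.04499743 -0.01221701]
```

```bash
python3 -m inch '[[[0,0,0,0.3,0,2,1],[0,0,0,0.3,0,4,1],[0,0,0,0.3,0,6,1],[0,0,0,0.3,0,8,1],[0,0,0,0.3,0,8,1],[0,0,0,0.3,0,8,1]]]'; python3 -c "
from h import *
crop(snap('wrist','w7'),'c14',180,90,160,220,3)
crop(snap('side','s7'),'c15',190,145,95,120,5)
go([.5752,.1240,.121],5.6)"
```

```text
time_s: 10.07
eef_pos: [0.5822, 0.0494, 0.1214]
orientation: [3.142, -0.0, 0.101]
ft_force: [-0.5, -0.4, -2.7]
opening: 0.154
yaw now 5.791385440914102 turn [ 0.01 -0.01  0.19] shift mm [  0.5 -74.9   0.5]
```

View pics/c14.png

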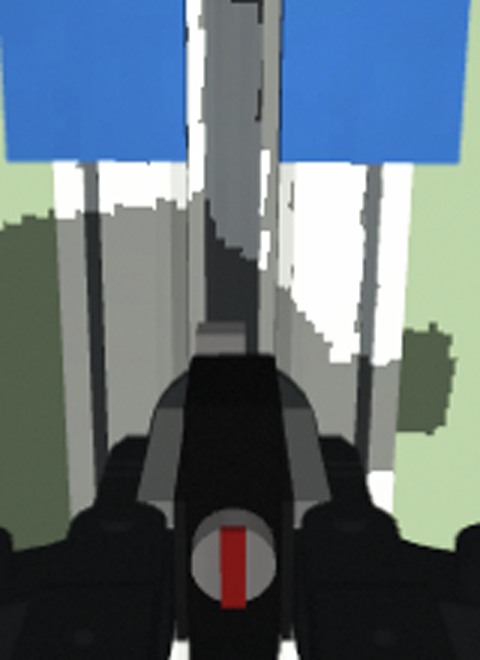

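View pics/c15.png

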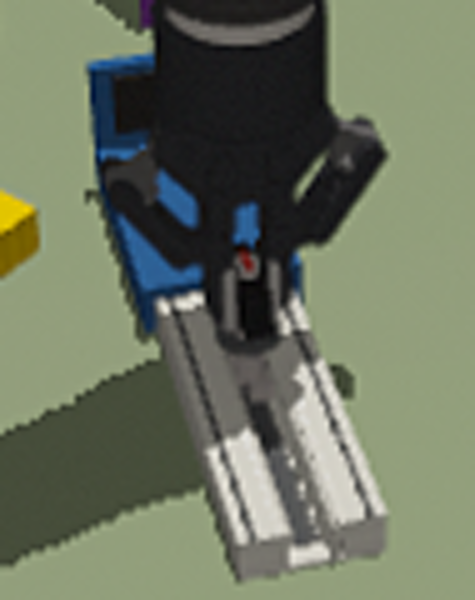

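```bash
python3 -m inch '[[[0,0,0.1,0,-5,0,1],[0,0,0.1,0,-15,0,1],[0,0,0.1,0.1,-25,0,1],[0,0,0.1,0.1,-35,0,1],[0,0,0.1,0.2,-45,0,1],[0,0,0.1,0.2,-54,0,1],[0,0,0.1,0.3,-61,0,1],[0,0,0.1,0.3,-66,0,1],[0,0,0.1,0.3,-69,0,1],[0,0,0.1,0.3,-71,0,1],[0,0,0.1,0.3,-71,0,1],[0,0,0.1,0.3,-71,0,1]]]'; python3 -c "
from h import *
crop(snap('wrist','w8'),'c16',180,90,160,220,3)
crop(snap('side','s8'),'c17',190,125,95,120,5)
go([.5752,.1240,.121],5.6)"
```

```text
time_s: 11.68
eef_pos: [0.5754, 0.1197, 0.1214]
orientation: [3.141, -0.0, 0.099]
ft_force: [-0.1, -0.3, -3.1]
opening: 0.155
yaw now 5.668092968753411 turn [0.01 0.   0.07] shift mm [ 0.3 -4.2  0.3]
```

View pics/c16.png

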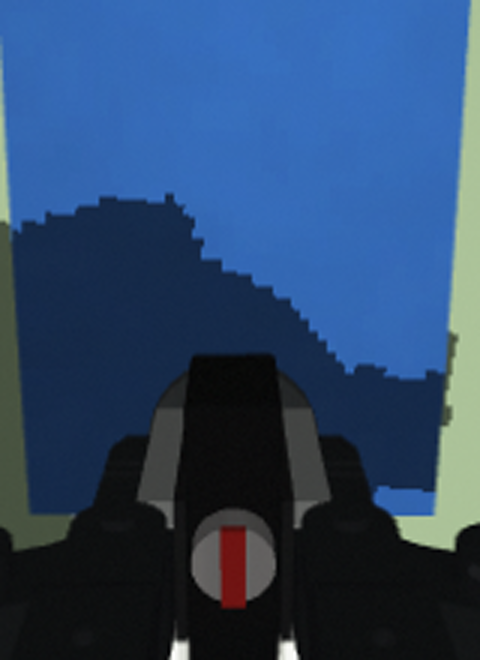

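View pics/c17.png

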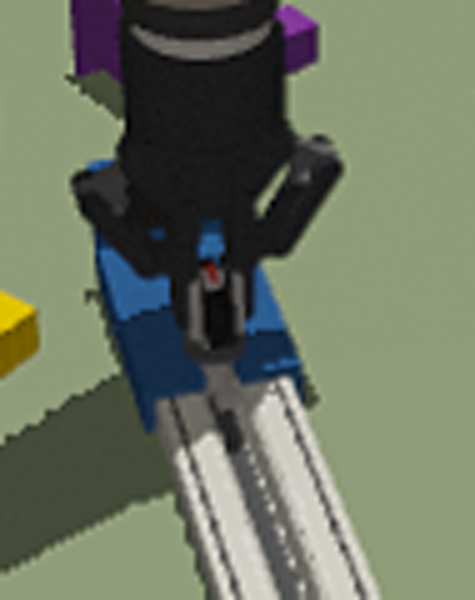

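```bash
python3 -c "
from h import *
c=load('w8'); f=lambda X,Y,z: px(c,180+(X+.5)/3-.5,90+(Y+.5)/3-.5,z)
a,b=f(30,514,.033),f(436,515,.033); s=f(233.5,557,.1214-.0385)
print(a,b,(a+b)/2,s,1000*(s-(a+b)/2)@np.array([-.0976,.9952,0]),1000*(s-(a+b)/2)@np.array([.9952,.0976,0]))"
```

```text
[0.53681259 0.09566403 0.033     ] [0.61860177 0.10356724 0.033     ] [0.57770718 0.09961563 0.033     ] [0.57571503 0.1204335  0.0829    ] 20.912374036973212 0.049234403194963354
```

```bash
python3 -m inch '[[[0,0,0,0.2,-1,0,1],[0,0,0,0.2,-2,0,1],[0,0,0,0.2,-3,0,1],[0,0,0,0.2,-3.5,0,1],[0,0,0,0.2,-3.5,0,1]]]'; python3 -c "
from workcell import bot
st=bot.get_state();print(st['eef_pos'],st['orientation'],st['ft_force'],st['wrist_torque'],st['joint_pos'])"
```

```text
time_s: 12.4
eef_pos: [0.5752, 0.1236, 0.1214]
orientation: [3.142, -0.0, 0.099]
ft_force: [-0.3, -0.2, -3.3]
opening: 0.155
[0.57515417 0.12361178 0.12140377] [ 3.14150005e+00 -8.25615492e-05  9.94269767e-02] [-0.31822371 -0.20021698 -3.27368433] [-0.03239194  0.01236664  0.00225048] [ 0.07792655  0.52233506 -0.46866543  1.8443869   0.3058209   0.84632113
 -0.44238431]
```

```bash
python3 -m inch '[[[0,0,0,0,0,0.5,1],[0,0,0,0,0,1.0,1],[0,0,0,0,0,1.0,1]]]'; python3 -m inch '[[[0,0,0,0,0,0.5,1],[0,0,0,0,0,0.5,1]]]';  python3 -m inch '[[[0,0,0,0,0,0.5,1],[0,0,0,0,0,0.5,1]]]'
```

```text
time_s: 12.78
eef_pos: [0.5751, 0.1234, 0.1203]
orientation: [3.141, 0.0, 0.099]
ft_force: [-0.2, 0.1, -3.2]
opening: 0.157
time_s: 13.02
eef_pos: [0.5751, 0.1235, 0.1198]
orientation: [3.141, 0.0, 0.099]
ft_force: [0.6, -0.5, -3.5]
opening: 0.148
time_s: 13.28
eef_pos: [0.5752, 0.1236, 0.1196]
orientation: [3.141, -0.0, 0.099]
ft_force: [-1.4, -0.1, -0.2]
opening: 0.15
```

```bash
python3 -m inch '[[[0,0,8,0,0,-0.7,1],[0,0,17,0,0,-0.7,1],[0,0,26,0,0,-0.7,1],[0,0,35,0,0,-0.7,1],[0,0,44,0,0,-0.7,1],[0,0,53,0,0,-0.7,1],[0,0,62,0,0,-0.7,1],[0,0,71,0,0,-0.7,1],[0,0,80,0,0,-0.7,1],[0,0,86,0,0,-0.7,1],[0,0,86,0,0,-0.7,1]]]'; python3 -c "
from h import *
from workcell import bot
st=bot.get_state();print(st['eef_pos'],st['orientation'],st['ft_force'],st['wrist_torque'],st['joint_pos'])
crop(snap('side','s9'),'c18',190,125,95,120,5)"
```

```text
time_s: 14.65
eef_pos: [0.575, 0.1238, 0.12]
orientation: [3.142, -0.0, -1.4]
ft_force: [0.5, 0.5, -3.5]
opening: 0.156
[0.57502769 0.12379583 0.11995985] [ 3.14152905e+00 -2.30079952e-04 -1.39996214e+00] [ 0.48999646  0.49303188 -3.46920614] [ 0.02048142 -0.02474701  0.01448167] [-0.19353794  0.48933558 -0.11701983  1.85297715  0.07660941  0.80368152
 -1.75012178]
```

View pics/c18.png

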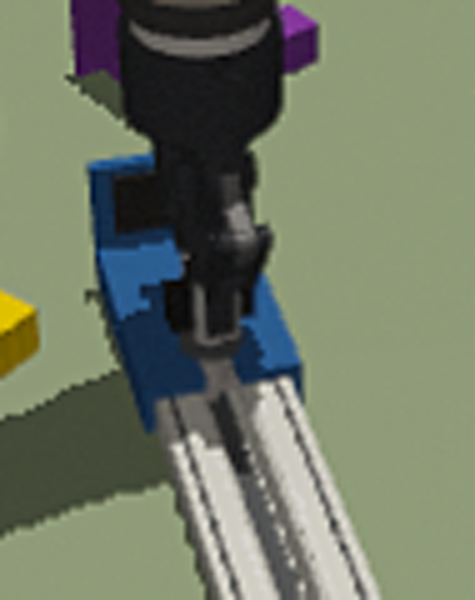

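```bash
for i in 1; do python3 -m inch '[[[0,0,6,0,0,0,1],[0,0,6,0,0,0,1]]]'; python3 -c "
from workcell import bot
st=bot.get_state();print(st['eef_pos'],st['orientation'],st['ft_force'],st['wrist_torque'])"; python3 -m inch '[[[0,0,5,0,0,0,1],[0,0,5,0,0,0,1]]]'; python3 -c "
from workcell import bot
st=bot.get_state();print(st['eef_pos'],st['orientation'],st['ft_force'],st['wrist_torque'])";python3 -m inch '[[[0,0,6,0,0,0,1],[0,0,6,0,0,0,1]]]'; python3 -c "
from workcell import bot
st=bot.get_state();print(st['eef_pos'],st['orientation'],st['ft_force'],st['wrist_torque'])"; done
```

```text
time_s: 14.95
eef_pos: [0.5751, 0.1236, 0.12]
orientation: [3.142, -0.0, -1.504]
ft_force: [-0.5, 0.4, -3.4]
opening: 0.15
[0.57512284 0.12356566 0.1199879 ] [ 3.14152261e+00 -1.78875876e-04 -1.50399361e+00] [-0.4871735   0.39391104 -3.40399741] [ 0.01785676  0.06610908 -0.03376597]
time_s: 15.2
eef_pos: [0.5752, 0.1236, 0.1201]
orientation: [-3.141, -0.0, -1.591]
ft_force: [0.3, -0.5, -2.8]
opening: 0.152
[0.57522993 0.12360053 0.12009437] [-3.14132359e+00 -2.82541225e-05 -1.59070353e+00] [ 0.34816381 -0.50345003 -2.77293192] [ 0.05774697 -0.07075569 -0.04025716]
time_s: 15.45
eef_pos: [0.5753, 0.1234, 0.1201]
orientation: [-3.141, -0.0, -1.695]
ft_force: [0.3, -0.1, -2.4]
opening: 0.15
[0.57532984 0.12342868 0.12005187] [-3.14107520e+00 -2.64870631e-04 -1.69497203e+00] [ 0.31390492 -0.06203522 -2.41896045] [-0.10696878 -0.18460946  0.06040526]
```

```bash
python3 -m inch '[[[0,0,8,0,0,0.2,1],[0,0,16,0,0,0.5,1],[0,0,23,0,0,0.8,1],[0,0,23,0,0,0.8,1]]]'; python3 -m inch '[[[0,0,8,0,0,0.2,1],[0,0,16,0,0,0.5,1],[0,0,23,0,0,0.8,1],[0,0,23,0,0,0.8,1]]]'; python3 -c "
from workcell import bot
import numpy as np
L=[]
for i in range(1):
  st=bot.get_state();print(st['eef_pos'],st['orientation'],st['ft_force'],st['wrist_torque'],st['joint_pos'][6])"
```

```text
time_s: 15.95
eef_pos: [0.5753, 0.1233, 0.1193]
orientation: [-3.141, -0.0, -2.096]
ft_force: [0.5, -1.6, -4.5]
opening: 0.151
time_s: 16.45
eef_pos: [0.5752, 0.1232, 0.1185]
orientation: [-3.141, -0.0, -2.497]
ft_force: [0.5, -1.8, -2.7]
opening: 0.152
[0.57517761 0.12318929 0.11845679] [-3.14099876e+00 -4.31215749e-04 -2.49705991e+00] [ 0.53701586 -1.77948906 -2.68619849] [-0.3469187  -0.12678484 -0.01101048] -2.699309413752251
```

```bash
for d in 0.3 0.3 0.3 0.3 0.3 ; do python3 -m inch "[[[0,0,0,0,0,-0.3,1],[0,0,0,0,0,-0.3,1]]]" | egrep 'eef|force'; done
```

```text
eef_pos: [0.5751, 0.1232, 0.1185]
ft_force: [0.8, -1.9, -6.1]
eef_pos: [0.5751, 0.1233, 0.1188]
ft_force: [1.5, -1.7, -7.4]
eef_pos: [0.575, 0.1236, 0.1193]
ft_force: [1.5, -0.7, -7.3]
eef_pos: [0.575, 0.1237, 0.1196]
ft_force: [2.1, -0.3, -7.3]
eef_pos: [0.575, 0.1237, 0.1196]
ft_force: [3.4, -0.8, -10.6]
```

```bash
for i in 1 2 3 4 5 6 7 8; do python3 -m inch '[[[0,0,0,0,0,0.3,1],[0,0,0,0,0,0.3,1]]]' | egrep 'eef|force'; done
```

```text
eef_pos: [0.5751, 0.1237, 0.1196]
ft_force: [1.7, -0.4, -8.6]
eef_pos: [0.5751, 0.1237, 0.1196]
ft_force: [1.9, -0.5, -7.4]
eef_pos: [0.5751, 0.1236, 0.1195]
ft_force: [-0.1, -0.8, -3.8]
eef_pos: [0.5752, 0.1236, 0.1193]
ft_force: [-1.1, -0.8, -0.2]
eef_pos: [0.5753, 0.1237, 0.1189]
ft_force: [-2.1, -0.1, 1.5]
eef_pos: [0.5752, 0.1237, 0.1183]
ft_force: [-1.4, -0.6, 0.9]
eef_pos: [0.5752, 0.1237, 0.1179]
ft_force: [-1.7, -0.2, 2.5]
eef_pos: [0.5752, 0.1236, 0.1178]
ft_force: [-2.5, 0.1, 3.2]
```

```bash
python3 -m inch '[[[0,0,0,0,0,-0.6,1],[0,0,0,0,0,-0.6,0.2],[0,0,0,0,0,-0.6,-0.3],[0,0,0,0,0,-0.6,-0.3],[0,0,0,0,0,-0.6,-0.3],[0,0,0,0,0,-15,-0.3],[0,0,0,0,0,-40,-0.3],[0,0,0,0,0,-60,-0.3],[0,0,0,0,0,-60,-0.3]]]'; python3 -c "
from h import *
crop(snap('wrist','w10'),'c19',180,60,160,220,3)"
```

```text
time_s: 20.82
eef_pos: [0.5766, 0.1238, 0.1801]
orientation: [-3.14, 0.005, -2.501]
ft_force: [0.6, 0.3, -0.1]
opening: 0.648
```

View pics/c19.png

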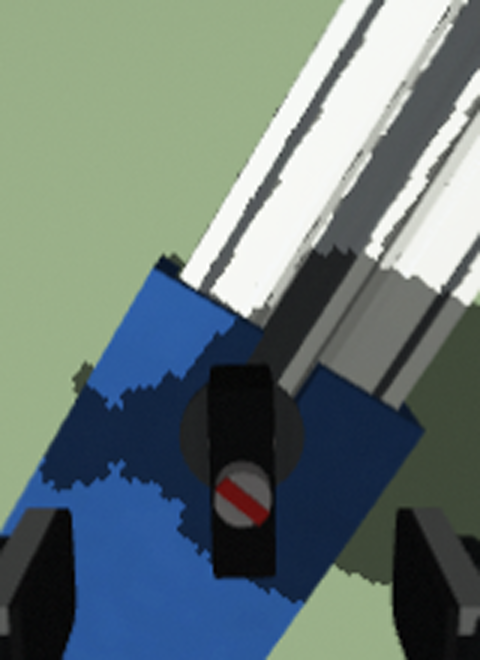

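```bash
python3 -c "
from h import *
c=load('w10'); f=lambda X,Y,z: px(c,180+(X+.5)/3-.5,60+(Y+.5)/3-.5,z)
a,b=f(163,260,.033),f(424,430,.033); s=f(243,500,.081); m=(a+b)/2
print(a,b,m,np.linalg.norm(a-b),s,1000*(s-m)@np.array([-.0976,.9952,0]),1000*(s-m)@np.array([.9952,.0976,0]))
p,q=f(219,483,.081),f(267,521,.081); print('bar yaw',np.degrees(np.arctan2(*(q-p)[1::-1])))
p,q=f(241,385,.0715),f(244,577,.0715); print('wing yaw',np.degrees(np.arctan2(*(q-p)[1::-1])))
go([s[0],s[1],.1801],36.9)"
```

```text
[0.61706853 0.10027519 0.033     ] [0.53689864 0.09542718 0.033     ] [0.57698359 0.09785119 0.033     ] 0.08031633781418394 [0.57486475 0.12399267 0.081     ] 26.222807903175536 0.44274073518149676
bar yaw 176.47686722580406
wing yaw 127.70105486681683
yaw now -143.31452898766162 turn [2.0000e-01 8.0000e-02 1.7979e+02] shift mm [ 0.5  0.8 -1.4]
```

```bash
python3 -m inch '[[[0,0,-10.5,0,0,0,-0.3],[0,0,-21,0,0,0,-0.3],[0,0,-31.5,0,0,0,-0.3],[0,0,-42,0,0,0,-0.3],[0,0,-52.5,0,0,0,-0.3],[0,0,-63,0,0,0,-0.3],[0,0,-73.5,0,0,0,-0.3],[0,0,-84,0,0,0,-0.3],[0,0,-94.5,0,0,0,-0.3],[0,0,-105,0,0,0,-0.3],[0,0,-115.5,0,0,0,-0.3],[0,0,-126,0,0,0,-0.3],[0,0,-136.5,0,0,0,-0.3],[0,0,-147,0,0,0,-0.3],[0,0,-157.5,0,0,0,-0.3],[0,0,-168,0,0,0,-0.3],[0,0,-178.5,0,0,0,-0.3],[0,0,-180,0,0,0,-0.3],[0,0,-180,0,0,0,-0.3],[0,0,-180,0,0,0,-0.3]]]'; python3 -c "
from h import *
crop(snap('wrist','w11'),'c20',180,60,160,220,3)"
```

```text
time_s: 23.38
eef_pos: [0.575, 0.1235, 0.1774]
orientation: [3.142, 0.0, 0.639]
ft_force: [0.5, 0.3, 0.0]
opening: 0.648
```

View pics/c20.png

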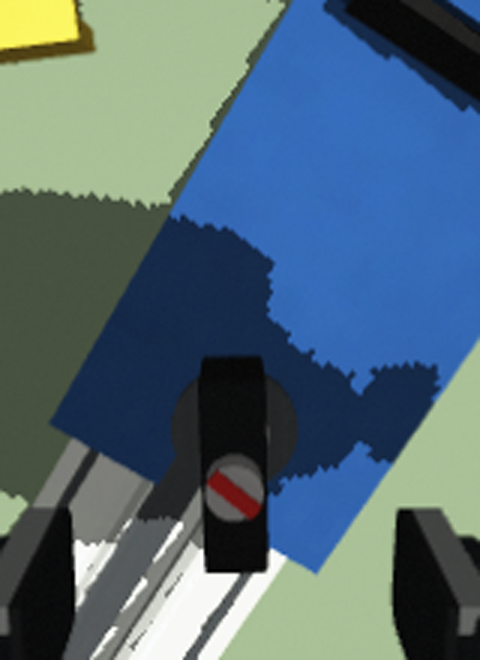

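```bash
python3 -c "
from h import *
c=load('w11'); f=lambda X,Y,z: px(c,180+(X+.5)/3-.5,60+(Y+.5)/3-.5,z)
a,b=f(50,425,.033),f(318,573,.033); s=f(235,488,.081); m=(a+b)/2
print(a,b,m,np.linalg.norm(a-b),s,1000*(s-m)@np.array([-.0976,.9952,0]),1000*(s-m)@np.array([.9952,.0976,0]))
p,q=f(211,473,.081),f(259,505,.081); print('bar yaw',np.degrees(np.arctan2(*(q-p)[1::-1])))
p,q=f(232,370,.0715),f(237.5,572,.0715); w=np.degrees(np.arctan2(*(q-p)[1::-1])); print('wing yaw',w)
go([s[0],s[1],.1187],w+90)"
```

```text
[0.53715657 0.09572652 0.033     ] [0.61838151 0.10395438 0.033     ] [0.57776904 0.09984045 0.033     ] 0.08164060652807421 [0.5744483  0.12529616 0.081     ] 25.657630121629786 -0.8203208156789995
bar yaw 1.1562836868325632
wing yaw -51.88126317969826
yaw now 36.63483868583198 turn [ 0.01  0.01 -1.48] shift mm [ 0.5 -1.8 58.8]
```

```bash
python3 -m inch '[[[0,0,-1,0.4,-1.2,20,-0.3],[0,0,-1,0.4,-1.2,45,-0.3],[0,0,-1,0.4,-1.2,58,-0.3],[0,0,-1,0.4,-1.2,58.8,-0.3],[0,0,-1,0.4,-1.2,58.8,-0.3],[0,0,-1,0.4,-1.2,58.8,0.3],[0,0,-1,0.4,-1.2,58.8,0.6],[0,0,-1,0.4,-1.2,58.8,1],[0,0,-1,0.4,-1.2,58.8,1],[0,0,-1,0.4,-1.2,58.8,1],[0,0,-1,0.4,-1.2,58.8,1]]]' 60; python3 -c "
from workcell import bot
st=bot.get_state();print(st['wrist_torque'],st['joint_pos'][6])"
```

```text
time_s: 24.8
eef_pos: [0.5748, 0.1246, 0.1194]
orientation: [3.141, 0.0, 0.658]
ft_force: [-2.2, -1.7, 5.5]
opening: 0.151
[-0.26149418  0.43533989  0.01486469] 0.10269976858965832
```

```bash
for i in 1 2 3 4 5 6 7 8; do python3 -m inch '[[[0,0,0,0,0,-0.3,1]]]' | egrep 'eef|force'|tr '\n' ' '; echo; done
```

```text
eef_pos: [0.5748, 0.1246, 0.1195] ft_force: [-1.0, -1.0, 4.4] 
eef_pos: [0.5748, 0.1246, 0.1195] ft_force: [-2.0, -1.2, 2.2] 
eef_pos: [0.5748, 0.1246, 0.1195] ft_force: [-0.4, -0.6, 0.3] 
eef_pos: [0.5748, 0.1246, 0.1195] ft_force: [0.2, -0.8, -2.3] 
eef_pos: [0.5747, 0.1246, 0.1196] ft_force: [1.9, -0.3, -4.4] 
eef_pos: [0.5747, 0.1246, 0.1198] ft_force: [2.2, -0.1, -6.5] 
eef_pos: [0.5747, 0.1247, 0.1203] ft_force: [2.1, 0.3, -5.7] 
eef_pos: [0.5747, 0.1247, 0.1209] ft_force: [1.1, 0.5, -6.3]
```

```bash
for i in 1 2 3 4; do python3 -m inch '[[[0,0,0,0,0,-0.3,1]]]' | egrep 'eef|force'|tr '\n' ' '; echo; done; python3 -c "
from workcell import bot
print(bot.get_state()['wrist_torque'])"
```

```text
eef_pos: [0.5746, 0.1247, 0.1212] ft_force: [2.4, -0.2, -8.0] 
eef_pos: [0.5746, 0.1246, 0.1212] ft_force: [3.9, -0.1, -11.1] 
eef_pos: [0.5746, 0.1246, 0.1214] ft_force: [3.4, 0.1, -13.9] 
eef_pos: [0.5745, 0.1246, 0.1215] ft_force: [4.9, 1.2, -16.7] 
[ 0.29234123 -1.22410475 -0.0308797 ]
```

```bash
python3 -m inch '[[[0,0,0,0,0,1.8,1],[0,0,9,0,0,2.1,1],[0,0,18,0,0,2.4,1],[0,0,26,0,0,2.7,1],[0,0,26,0,0,2.7,1]]]'; for i in 1 2 3 4; do python3 -m inch '[[[0,0,0,0,0,0.4,1]]]' | egrep 'eef|force'|tr '\n' ' '; echo; done
```

```text
time_s: 26.92
eef_pos: [0.5747, 0.1246, 0.1202]
orientation: [3.141, 0.0, 0.206]
ft_force: [0.5, -2.0, -6.5]
opening: 0.153
eef_pos: [0.5748, 0.1246, 0.1201] ft_force: [-0.8, -1.5, -1.5] 
eef_pos: [0.5749, 0.1247, 0.1199] ft_force: [-1.0, -1.4, 1.3] 
eef_pos: [0.5749, 0.1247, 0.1193] ft_force: [-1.6, -1.5, 1.6] 
eef_pos: [0.5749, 0.1248, 0.1186] ft_force: [-1.1, -2.6, 1.7]
```

```bash
for i in 1 2 3; do python3 -m inch '[[[0,0,0,0,0,0.4,1]]]' | egrep 'eef|force'|tr '\n' ' '; echo; done
```

```text
eef_pos: [0.575, 0.1247, 0.1185] ft_force: [-3.0, -2.6, 8.4] 
eef_pos: [0.575, 0.1248, 0.1184] ft_force: [-2.6, -2.4, 10.9] 
eef_pos: [0.575, 0.1248, 0.1184] ft_force: [-4.2, -2.3, 11.7]
```

```bash
python3 -m inch '[[[0,0,0,0,0,-2.6,1],[0,0,8,0,0,-2.4,1],[0,0,16,0,0,-2.1,1],[0,0,23,0,0,-1.8,1],[0,0,23,0,0,-1.8,1]]]'; for i in 1 2 3 4 5; do python3 -m inch '[[[0,0,0,0,0,0.4,1]]]' | egrep 'eef|force'|tr '\n' ' '; echo; done
```

```text
time_s: 28.42
eef_pos: [0.5748, 0.1247, 0.1183]
orientation: [3.141, -0.0, -0.196]
ft_force: [0.9, -1.6, -2.7]
opening: 0.147
eef_pos: [0.5749, 0.1247, 0.1182] ft_force: [-0.0, -1.8, 0.2] 
eef_pos: [0.5749, 0.1247, 0.1181] ft_force: [-0.5, -1.6, 2.9] 
eef_pos: [0.5749, 0.1247, 0.1178] ft_force: [-1.3, -2.2, 4.1] 
eef_pos: [0.5749, 0.1247, 0.1177] ft_force: [-1.1, -3.1, 7.2] 
eef_pos: [0.5749, 0.1247, 0.1177] ft_force: [-1.7, -2.3, 8.6]
```

```bash
python3 -m inch '[[[0,0,0,0,0,-2.2,1],[0,0,8,0,0,-2.0,1],[0,0,16,0,0,-1.7,1],[0,0,23,0,0,-1.4,1],[0,0,23,0,0,-1.4,1]]]'; for i in 1 2 3 4 5; do python3 -m inch '[[[0,0,0,0,0,0.4,1]]]' | egrep 'eef|force'|tr '\n' ' '; echo; done
```

```text
time_s: 29.68
eef_pos: [0.5748, 0.1246, 0.1177]
orientation: [3.141, -0.0, -0.597]
ft_force: [1.3, -2.0, -4.3]
opening: 0.147
eef_pos: [0.5748, 0.1246, 0.1176] ft_force: [1.1, -1.6, -0.2] 
eef_pos: [0.5748, 0.1246, 0.1175] ft_force: [-0.8, -2.6, 2.1] 
eef_pos: [0.5748, 0.1246, 0.1174] ft_force: [-1.2, -3.8, 5.8] 
eef_pos: [0.5748, 0.1247, 0.1174] ft_force: [-2.8, -1.8, 8.2] 
eef_pos: [0.5749, 0.1246, 0.1173] ft_force: [-3.8, -2.0, 10.0]
```

```bash
for i in 1 2 3 4 5 6 7 8 9 10 11; do python3 -m inch '[[[0,0,0,0,0,-0.4,1]]]' | egrep 'eef|force'|tr '\n' ' '; echo; done
```

```text
eef_pos: [0.5748, 0.1246, 0.1174] ft_force: [-2.1, -2.4, 5.5] 
eef_pos: [0.5748, 0.1246, 0.1175] ft_force: [-1.5, -2.5, 3.3] 
eef_pos: [0.5748, 0.1246, 0.1175] ft_force: [-1.1, -3.3, 2.7] 
eef_pos: [0.5748, 0.1246, 0.1175] ft_force: [0.7, -2.8, 1.6] 
eef_pos: [0.5748, 0.1246, 0.1176] ft_force: [1.7, -1.8, -2.7] 
eef_pos: [0.5748, 0.1246, 0.1178] ft_force: [2.7, -1.3, -5.9] 
eef_pos: [0.5747, 0.1246, 0.118] ft_force: [2.7, -1.6, -8.4] 
eef_pos: [0.5746, 0.1246, 0.1185] ft_force: [3.9, -2.3, -9.2] 
eef_pos: [0.5746, 0.1246, 0.1188] ft_force: [4.4, -2.1, -14.1] 
eef_pos: [0.5746, 0.1246, 0.1189] ft_force: [5.4, -1.1, -16.6] 
eef_pos: [0.5745, 0.1246, 0.119] ft_force: [6.7, -0.7, -19.5]
```

```bash
python3 -m inch '[[[0,0,0,0,0,2.9,1],[0,0,7,0,0,3.1,1],[0,0,14,0,0,3.3,1],[0,0,20,0,0,3.5,1],[0,0,20,0,0,3.5,1]]]'; for i in 1 2 3 4; do python3 -m inch '[[[0,0,0,0,0,0.4,1]]]' | egrep 'eef|force'|tr '\n' ' '; echo; done;  for i in 1 2 3 4 5 6 7 8 9 10; do python3 -m inch '[[[0,0,0,0,0,-0.4,1]]]' | egrep 'eef|force'|tr '\n' ' '; echo; done
```

```text
time_s: 32.3
eef_pos: [0.5748, 0.1247, 0.1176]
orientation: [3.141, -0.0, -0.947]
ft_force: [0.8, -2.1, -2.1]
opening: 0.152
eef_pos: [0.5748, 0.1247, 0.1175] ft_force: [-0.8, -3.1, 3.4] 
eef_pos: [0.5748, 0.1247, 0.1174] ft_force: [-1.1, -3.2, 7.7] 
eef_pos: [0.5749, 0.1247, 0.1173] ft_force: [-3.2, -3.8, 10.4] 
eef_pos: [0.5749, 0.1247, 0.1172] ft_force: [-2.8, -4.9, 12.0] 
eef_pos: [0.5748, 0.1246, 0.1174] ft_force: [-1.6, -3.6, 6.4] 
eef_pos: [0.5748, 0.1247, 0.1174] ft_force: [-0.6, -3.9, 5.0] 
eef_pos: [0.5748, 0.1246, 0.1174] ft_force: [-0.4, -2.9, 4.2] 
eef_pos: [0.5748, 0.1246, 0.1174] ft_force: [-0.2, -4.1, 4.2] 
eef_pos: [0.5748, 0.1247, 0.1175] ft_force: [0.5, -2.6, 2.1] 
eef_pos: [0.5748, 0.1246, 0.1175] ft_force: [-0.2, -2.9, 0.5] 
eef_pos: [0.5748, 0.1247, 0.1176] ft_force: [0.7, -2.8, -2.6] 
eef_pos: [0.5747, 0.1247, 0.1177] ft_force: [2.5, -2.6, -6.3] 
eef_pos: [0.5747, 0.1247, 0.118] ft_force: [3.7, -2.1, -9.9] 
eef_pos: [0.5745, 0.1246, 0.1181] ft_force: [5.2, -1.6, -14.7]
```

```bash
python3 -m inch '[[[0,0,0,0,0,2.2,1],[0,0,6,0,0,2.3,1],[0,0,12,0,0,2.5,1],[0,0,18,0,0,2.7,1],[0,0,24,0,0,2.9,1],[0,0,30,0,0,3.1,1],[0,0,34,0,0,3.3,1],[0,0,34,0,0,3.3,1]]]'; for i in 1 2 3 4 5 6 7 8 9 ; do python3 -m inch '[[[0,0,0,0,0,0.4,1]]]' | egrep 'eef|force'|tr '\n' ' ';python3 -c "
from workcell import bot
print(bot.get_state()['wrist_torque'])"; done
```

```text
time_s: 35.05
eef_pos: [0.5747, 0.1247, 0.1169]
orientation: [3.141, -0.0, -1.54]
ft_force: [0.0, -4.4, 2.3]
opening: 0.147
eef_pos: [0.5748, 0.1247, 0.1167] ft_force: [-2.6, -4.0, 7.6] [-1.00077833  0.41939306  0.08466036]
eef_pos: [0.5748, 0.1247, 0.1167] ft_force: [-3.5, -3.9, 9.9] [-1.10204466  0.60700475  0.09619391]
eef_pos: [0.5748, 0.1247, 0.1167] ft_force: [-3.4, -5.2, 13.3] [-1.0741686   0.76835338  0.1008674 ]
eef_pos: [0.5748, 0.1246, 0.1166] ft_force: [-4.1, -4.8, 15.0] [-1.13422595  0.98786824  0.18754753]
eef_pos: [0.5748, 0.1247, 0.1165] ft_force: [-5.0, -4.7, 16.7] [-1.16169769  1.13847131  0.09975966]
eef_pos: [0.5749, 0.1247, 0.1165] ft_force: [-6.5, -4.0, 18.6] [-1.18671468  1.34502263  0.09879075]
eef_pos: [0.5749, 0.1246, 0.1165] ft_force: [-6.8, -5.5, 21.6] [-1.236105    1.52899289  0.10499643]
eef_pos: [0.5749, 0.1247, 0.1164] ft_force: [-7.6, -6.2, 22.8] [-1.24758666  1.71861546  0.10826524]
eef_pos: [0.5749, 0.1246, 0.1163] ft_force: [-8.1, -5.6, 25.7] [-1.3126228   1.84355437  0.09336603]
```

```bash
python3 -m inch '[[[0,0,0,0,0,-2,1],[0,0,0,0,0,-3.8,1],[0,0,7,0,0,-3.6,1],[0,0,14,0,0,-3.3,1],[0,0,21,0,0,-3.1,1],[0,0,26,0,0,-2.9,1],[0,0,26,0,0,-2.9,1],[0,0,26,0,0,-2.9,1]]]'; python3 -c "
from workcell import bot
s=bot.get_state();print(s['orientation'],s['wrist_torque'],s['joint_pos'][6])"
```

```text
time_s: 37.17
eef_pos: [0.5748, 0.1246, 0.1161]
orientation: [3.141, -0.0, -1.994]
ft_force: [-1.8, -4.0, 5.9]
opening: 0.154
[ 3.14138707e+00 -2.52624809e-04 -1.99433330e+00] [-1.06984534  0.47978674  0.1442469 ] -2.198532071578858
```

```bash
for i in 1 2 3 4 5 ; do python3 -m inch '[[[0,0,0,0,0,-0.6,1]]]' | egrep 'eef|force'|tr '\n' ' ';echo; done
```

```text
eef_pos: [0.5747, 0.1246, 0.1162] ft_force: [0.1, -4.4, 1.7] 
eef_pos: [0.5747, 0.1246, 0.1163] ft_force: [1.2, -3.4, -1.3] 
eef_pos: [0.5746, 0.1247, 0.1164] ft_force: [2.4, -2.3, -6.9] 
eef_pos: [0.5746, 0.1246, 0.1165] ft_force: [4.7, -4.4, -13.5] 
eef_pos: [0.5746, 0.1247, 0.1166] ft_force: [6.1, -3.3, -16.7]
```

```bash
python3 -m inch '[[[0,0,0,0,0,2,1],[0,0,0,0,0,2,1],[0,0,0,0,0,2,0.2],[0,0,0,0,0,2,-0.3],[0,0,0,0,0,2,-0.3],[0,0,0,0,0,2,-0.3],[0,0,0,0,0,-15,-0.3],[0,0,0,0,0,-40,-0.3],[0,0,0,0,0,-60,-0.3],[0,0,0,0,0,-60,-0.3],[0,0,0,0,0,-60,-0.3]]]'; python3 -c "
from h import *
crop(snap('wrist','w12'),'c21',190,110,130,150,4)"
```

```text
time_s: 39.17
eef_pos: [0.5744, 0.1247, 0.1782]
orientation: [3.141, -0.0, -1.995]
ft_force: [-0.1, -0.3, -0.9]
opening: 0.648
```

View pics/c21.png

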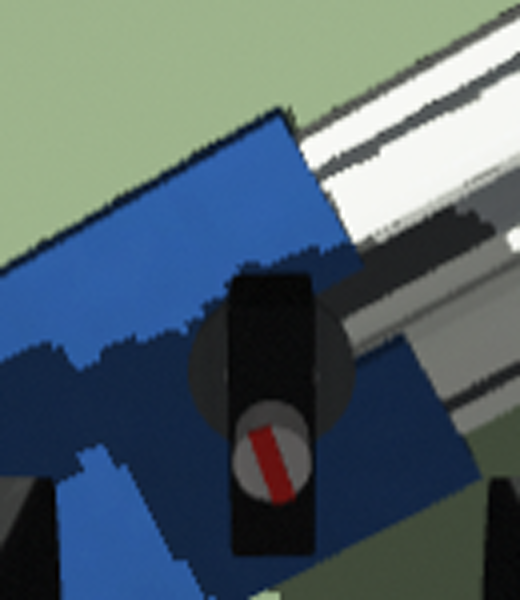

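```bash
python3 -c "
from h import *
c=load('w12'); f=lambda X,Y,z: px(c,190+(X+.5)/4-.5,110+(Y+.5)/4-.5,z)
g=lambda p,q,z: np.degrees(np.arctan2(*(f(*q,z)-f(*p,z))[1::-1]))
a,b=f(278,110,.033),f(480,478,.033); s=f(272,462,.0825); m=(a+b)/2
print(a,b,m,np.linalg.norm(a-b),s,1000*(s-m)@np.array([-.0976,.9952,0]),1000*(s-m)@np.array([.9952,.0976,0]))
print('front yaw',g((278,110),(480,478),.033))
print('bar',g((259,430),(285,502),.0825),'wing L',g((230,290),(232,555),.0705),'R',g((311,290),(314,555),.0705))
"
```

```text
[0.6193071  0.10315807 0.033     ] [0.53686514 0.09610833 0.033     ] [0.57808612 0.0996332  0.033     ] 0.08274283190159029 [0.57521228 0.12430495 0.0825    ] 24.833818412392105 -0.4520836895882283
front yaw -175.1124415839692
bar 174.30962265230832 wing L 155.5709930456345 R 156.8690897343641
```

```bash
python3 -m inch '[[[0,0,0,0,0,-20,-0.3],[0,0,0,0,0,-40,-0.3],[0,0,0,0,0,-40,-0.3],[0,0,0,0,0,-40,-0.3]]]'; python3 -c "
from h import *
snap('side','s13')
crop(load('s13'),'c22',130,80,250,230,3)"
```

```text
time_s: 39.72
eef_pos: [0.574, 0.1246, 0.2171]
orientation: [3.14, -0.002, -1.995]
ft_force: [-0.7, -0.6, 0.0]
opening: 0.652
```

View pics/c22.png

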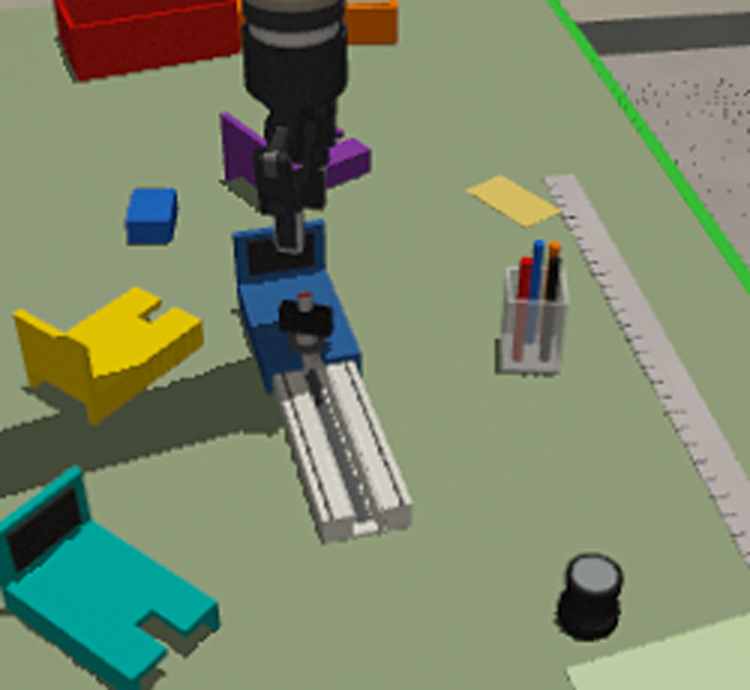

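The bolt stands upright in the fork at crop (305,320) and the gripper is clear above it. The tin, pens and loupe are where they were, so I'll hand in.

```bash
python3 -c "
from workcell import bot
print(bot.job_done())"
```

```text
the job is handed in; nothing more can be done
None
```

The blue stop is clamped where it stood and the job is handed in. By my estimate the clamping force is 23–27 N; I could not measure it directly. I took the bolt from the rack, lowered it into the slot, slid it home in the fork and turned its head square. After one regrasp I tightened the nut and let go.

**Last checks:**
- **Position:** the stem stood about 24.8 mm behind the plate's front edge, where home is 25 mm. The stop's front edge read about 0.5 mm from its first position.
- **Head:** the red bar was within about 7–11° of square to the slot. Single readings of it scattered by about 5°.
- **Clear of everything:** the gripper hung clear above the wing. The side view showed the tin, pen box and loupe in their places.

**Clamping:** I found the snug point by lifting and lowering the nut. Its play shrank to about 0.4 mm at 2.5 rad past square, which puts snug at about 2.7 rad. I stopped at about 3.55 rad, which is 0.85 rad past snug or roughly 23 N.

**Disagreement:** the last lift test showed only elastic give. However, the nut stood about 0.6 mm higher than I had extrapolated. If arm elasticity caused that, snug was nearer 2.55 rad and the force nearer 27 N. Both are inside the 14–34 N range. A press-down test at 3.1 rad was too springy to confirm either figure, and the wrist torque was too noisy to use.

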